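# Clear and load a balanced tray on a lift stand, wind it up and lock it

### The job

Take the dusting brush out of the light tray on the lift stand and lay it on the bench, then load all the white ceramic reference blocks from the bench into the tray, lying flat and crosswise in one row with clear gaps, spread evenly about the middle so that the tray stays on its rocking head, does not slide and ends level. Only then wind the stand's spoked handle upward, trying the lock pin as you go, until the hidden hole in the shaft lines up and the pin can be pushed fully home. Leave the loupe, jar and mouse where they are.

Things in the scene. Friction and masses are not known exactly. Their poses are not given: they have to be found in the camera images.
- block1: white ceramic reference block, 68 x 28 x 25 mm (own x, y, z), 0.17 kg, may be absent; starts flat on the bench; origin at its centre, x along its length
- block2: white ceramic reference block, 68 x 28 x 25 mm (own x, y, z), 0.17 kg, may be absent; starts flat on the bench; origin at its centre, x along its length
- block3: white ceramic reference block, 68 x 28 x 25 mm (own x, y, z), 0.17 kg, may be absent; starts flat on the bench; origin at its centre, x along its length
- block4: white ceramic reference block, 68 x 28 x 25 mm (own x, y, z), 0.17 kg, may be absent; starts flat on the bench; origin at its centre, x along its length
- block5: white ceramic reference block, 68 x 28 x 25 mm (own x, y, z), 0.17 kg, may be absent; starts flat on the bench; origin at its centre, x along its length
- tray: light grey plastic tray, 310 x 165 x 28 mm outside, 3 mm walls and floor, about 0.2 kg; it only rests on the small rocking head of the lift stand, its long side along its own x; origin at the centre of its underside, so its inner floor is 3 mm above the origin. There are no marks or dividers in it
- lift: grey lift stand fixed to the bench; origin on the bench under the middle of the rocking head; x along the tray's length, pointing away from the robot, y towards the gear housing and the handle, z up. The gear housing (64 x 74 mm in x and y, 115 mm high) is centred 150 mm along y
- head_top (a point): centre of the top of the rocking head (rubber pad 100 x 90 mm in x, y) that carries the tray; 62 mm above the bench when wound down. It rocks about the stand's y on a spring (2 N m per rad, up to 0.16 rad each way), so the tray leans towards its heavier end; a tray whose load lies over 50 mm off the middle falls off
- handle_hub (a point): centre of the spoked handle's hub, on the shaft axis, 85 mm above the bench; the shaft runs along the stand's y. Four round spokes 90 degrees apart, 14 mm thick (19 mm balls at the ends, look only), reach to 77 mm from the axis, in the plane across the shaft through this point
- handle (a joint): angle of handle and shaft, rad, 0 (wound down, at start) to 2.7; grows as the top of the handle is pushed along the stand's +x, raising the head 12 mm per rad. One spoke leans from upright towards +x by (angle - 0.7) rad. It stays where it is left (turning takes about 0.5 N m when loaded). The cross-hole lines up somewhere between 0.7 and 2.3 rad, different at every start, unseen
- pin_head (a point): centre of the top of the lock pin's steel head (28 mm diameter, 14 mm high), above the gear housing; 178 mm above the bench when raised. The pin slides straight down
- lock_pin (a joint): how far the lock pin is pushed down, m: 0 raised (at start), 0.036 home. Held by friction (about 3 N), it stays where it is left. On the solid shaft it stops at 0.002; within 0.25 rad of the line-up it goes through; just outside that it catches at 0.003 to 0.012 in the hole's mouth, and the shaft wants turning a little more. Hole 16 mm wide, round-tipped pin 11 mm. Pushes up to 15 N do no harm
- loupe: black loupe standing on the bench among the blocks, 48 mm diameter, 38 mm high, origin under its centre; bystander
- jar: closed amber glass jar, 54 mm diameter, 60 mm high, origin under its centre; bystander
- brush: wooden dusting brush that starts in the tray, 178 mm long: handle 18 mm wide from its origin to 85 mm along -x, head 30 mm wide from 25 to 93 mm along +x, all 16 mm high, 0.06 kg; origin at the underside, 85 mm from the handle's end
- mouse: black computer mouse, 60 mm wide, 32 mm high, origin under its centre; bystander
Mind the look-alikes: they are no part of the job. There is more than one size of the brush; the one meant has the size given above. What is shaped like the block5 but blue is not meant.

How it is judged:
On the way, in this order (a step that is already met when the one before it is completed fails the run):
1. the brush is out on the bench, all present blocks lie spread in the tray and the tray is level on its head, the handle still wound down (x of block1 in the frame of tray between -0.14 and 0.14 m and y of block1 in the frame of tray between -0.03 and 0.03 m and z of each of block1, block2, block3, block4, block5 in the frame of tray below 0.022 m and angle between the x axis of each of block1, block2, block3, block4, block5 and the y axis of tray, either way round below 0.26 rad and x of block2 in the frame of tray between -0.14 and 0.14 m and y of block2 in the frame of tray between -0.03 and 0.03 m and x of block3 in the frame of tray between -0.14 and 0.14 m and y of block3 in the frame of tray between -0.03 and 0.03 m and x of block4 in the frame of tray between -0.14 and 0.14 m and y of block4 in the frame of tray between -0.03 and 0.03 m and x of block5 in the frame of tray between -0.14 and 0.14 m and y of block5 in the frame of tray between -0.03 and 0.03 m and horizontal distance between block1 and block2 above 0.035 m and horizontal distance between each of block1, block2 and block3 above 0.035 m and horizontal distance between each of block1, block2, block3 and block4 above 0.035 m and horizontal distance between each of block1, block2, block3, block4 and block5 above 0.035 m and height (world z) of brush below 0.03 m and angle between tray's own z axis and vertical below 0.05 rad and horizontal distance between tray and head_top below 0.025 m and value of joint handle below 0.25 rad), for 0.3 s.
2. the lock pin is pushed fully home through the shaft (value of joint lock_pin above 0.031 m), for 0.3 s.
At the end, for the whole second after the job is handed in: the brush lies on the bench; every block lies flat in the tray, within 15 degrees of crosswise and 30 mm of its middle line, centres over 35 mm apart; the tray is level within 3 degrees, within 25 mm of its place, at rest; handle past 0.4 rad, pin down 31 of its 36 mm (x of block1 in the frame of tray between -0.14 and 0.14 m and y of block1 in the frame of tray between -0.03 and 0.03 m and z of each of block1, block2, block3, block4, block5 in the frame of tray below 0.022 m and angle between the x axis of each of block1, block2, block3, block4, block5 and the y axis of tray, either way round below 0.26 rad and x of block2 in the frame of tray between -0.14 and 0.14 m and y of block2 in the frame of tray between -0.03 and 0.03 m and x of block3 in the frame of tray between -0.14 and 0.14 m and y of block3 in the frame of tray between -0.03 and 0.03 m and x of block4 in the frame of tray between -0.14 and 0.14 m and y of block4 in the frame of tray between -0.03 and 0.03 m and x of block5 in the frame of tray between -0.14 and 0.14 m and y of block5 in the frame of tray between -0.03 and 0.03 m and horizontal distance between block1 and block2 above 0.035 m and horizontal distance between each of block1, block2 and block3 above 0.035 m and horizontal distance between each of block1, block2, block3 and block4 above 0.035 m and horizontal distance between each of block1, block2, block3, block4 and block5 above 0.035 m and height (world z) of brush below 0.03 m and angle between tray's own z axis and vertical below 0.05 rad and horizontal distance between tray and head_top below 0.025 m and value of joint lock_pin above 0.031 m and value of joint handle above 0.4 rad and linear speed of tray below 0.02 m/s); the robot touches nothing.
It fails at once if the tray tips up or falls off its head (angle between tray's own z axis and vertical above 0.4 rad or horizontal distance between tray and head_top above 0.08 m).
It fails at once if the loupe is moved more than 40 mm (distance of loupe from where it was at the start of the episode above 0.04 m).
It fails at once if the jar is moved more than 40 mm (distance of jar from where it was at the start of the episode above 0.04 m).
It fails at once if the mouse is moved more than 40 mm (distance of mouse from where it was at the start of the episode above 0.04 m).
Of block1, block2, block3, block4, block5 only 4 to 5 are there at a start; the rules pass over those that are not, and their reading is None.
At some moment in a run one of block1, block2, block3, block4, block5 may be knocked a few centimetres aside while the robot is not near it.
Once in a run the grip may slacken for a moment while it holds something.
It also fails if it takes over 210 s, if anything falls off the work surface, if the arm or the gripper's body presses on something with over 40 N, if the wrist force passes 120 N, or if a joint passes its speed limit or range.

### The arm

A 7-joint arm with a two-finger parallel gripper is mounted at the origin on the work surface. World frame = base frame: x ahead of the robot, y to its left, z up, the work surface at z = 0. Lengths are in m, angles in rad, forces in N, time in s.
With the tool pointing down it reaches from about 0.4 to 0.85 m from the base axis. Payload 10.4 kg.
Tool frame: the origin (TCP) lies on the centre line of the jaws, within the pads' length; the fingertips stand 11 mm ahead of it and the grasp point (between the pads) lies 8 mm behind it; z points along the fingers, y is the line along which they close (so a half turn about z gives the same grasp; the last joint's range is limited). The gripper opens to 87 mm and grips with 3 to 60 N. Pads are 19 mm wide; open, the fingers measure 117 mm over their backs; the gripper's body (75 mm by 190 mm) begins 51 mm behind the grasp point.
Start: joints at [-1.126, 0.332, -0.065, 1.46, 0.022, 1.35, -0.088], TCP at [0.282, 0.558, 0.234] pointing down, gripper open.
Joint ranges: [-2.6, 2.6], [-0.5, 2.12], [-1.47, 1.34], [0.16, 2.42], [-1.27, 4.41], [0.06, 2.06], [-2.6, 2.6]. Speed limits (rad/s): [2.22, 2.22, 2.79, 2.79, 3.14, 3.14, 3.14].

### API

Orientations are given as a unit quaternion [x, y, z, w].
In Python, from bench import r gives the robot as it stands.
- The arm moves only by the shell command python3 -m pendant 'ROWS' [OPENING] [FORCE]. ROWS is JSON, a list of rows, each a list of 4 numbers: the shift along the tool's x, y, z in m, then the turn about the tool's z in rad. A call has 1 to 8 rows; each row shifts and turns the commanded pose from where the row before left it, along the tool's axes as they then stand; what a row does not reach is not made up. A row lasts 1/12 s, in which the tool goes at most 41.7 mm and 7.16 degrees, less where a joint would pass 70% of its speed; a pose out of reach is approached as far as the arm can. A call with a gripper value outside its range is refused whole. OPENING is the opening, from 0 (shut) to 1 (fully open), set as the call begins (- or left out, the last holds). The fingers move at their own pace and stop on an object; FORCE is the grip in N (left out, the last holds). Time passes only in rows, so rows that do not move let the fingers close. It gives the time, the measured TCP pose, the force, the opening and the grip force at its end, in the units of the state.
- r.read_state(): the state, without advancing time (a new reading comes with each control period).
- r.camera(name): name is "scene" or "top" or "wrist"; returns a dict with "img" (400x640x3 uint8, red, green, blue), "camera_matrix" (3x3 intrinsics, pixels), "xyz" and "attitude" of the camera in the world. Camera axes: x right, y down, z forward; pixel columns grow to the right and rows downward; lengths in m; the calibration is good to about 2 mm. A picture is of the moment at which its call begins. There is no depth.
- r.close_job(): hands the job in; it is judged then, once.
Trained networks look in the newest picture that a camera, given by its name, has taken for a name from the list of things; names that differ only in an ending like _2 or _b are one class to them, and where a whole thing is asked for, a point or a joint stands for the part that bears it (a point fixed in the world has none). Each returns a list of dicts, best first, with "score" (0 to 1); they miss things now and then, are a little off and sometimes report something else, mostly with a low value. They report only what shows in the picture. A call takes as long as a camera call. They do not tell look-alikes from the thing itself.
- r.outline_of(thing, camera): "mask" (400x640 bool, what is visible of it) and "bbox" ([centre column, centre row, width, height] in pixels, round what is visible of it).
The state is a dict: "time": time; "joint_positions": joint angles; "joint_vel": joint speeds; "joint_torque": joint torques, N m; "ee_pos": TCP position; "eef_rot": TCP orientation; "ft_force": force on the tool from outside, world axes, zero at the start; "torque": the same for the moment, N m; "width": finger opening in m; "grip_force": force on a finger pad.
Only numpy, scipy, OpenCV 4.12 (cv2) and the standard library are available. Lean on these libraries where they do the work, as an engineer would, in place of code of your own. Each camera call takes 0.05 s, during which the arm holds its last target. There are 200 camera calls.

## Working session

There is one attempt and no reset: what is moved stays moved. The work goes in short steps, Python scripts to look and compute and a shell command to move; the robot and the scene stay as the last step left them, time stands still between calls to the robot, and variables do not carry over. Pictures are saved under pics/ and viewed, at most 14 in all, crops included, and the job is handed in when it is done.

```bash
ls; mkdir -p pics; cat > h.py <<'E'
from bench import r
import numpy as np, cv2
from scipy.spatial.transform import Rotation as R
def cam(n):
    c=r.camera(n); return c
def rot(c):
    a=np.array(c["attitude"]); return a if a.shape==(3,3) else R.from_quat(a).as_matrix()
def px2w(c,u,v,z):
    K=np.array(c["camera_matrix"]); d=rot(c)@np.linalg.solve(K,[u,v,1]); p=np.array(c["xyz"])
    return p+d*(z-p[2])/d[2]
def w2px(c,P):
    q=np.array(c["camera_matrix"])@(rot(c).T@(np.array(P)-np.array(c["xyz"]))); return q[:2]/q[2]
def save(c,n,crop=None,s=1):
    im=c["img"][:,:,::-1]
    if crop: a,b,w,h=crop; im=im[b:b+h,a:a+w]
    cv2.imwrite("pics/"+n,cv2.resize(im,None,fx=s,fy=s,interpolation=cv2.INTER_CUBIC))
E
python3 - <<'E'
from h import *
for n in("top","scene"):
    c=cam(n); save(c,n+"0.png",s=1.25); print(n,np.round(c["xyz"],3),np.round(c["attitude"],3),np.round(c["camera_matrix"],1).tolist())
    for t in("block1","brush","tray","handle_hub","pin_head","loupe","jar","mouse"):
        print(t,[(round(o["score"],2),np.round(o["bbox"]).astype(int).tolist()) for o in r.outline_of(t,n)])
s=r.read_state();print(s)
E
```

```text
pics
top [ 0.44  -0.011  1.311] [ 0.709 -0.701  0.052 -0.054] [[412.0, 0.0, 319.4], [0.0, 412.0, 202.6], [0.0, 0.0, 1.0]]
block1 [(0.81, [435, 223, 15, 24]), (0.63, [419, 183, 23, 18]), (0.58, [360, 264, 10, 26]), (0.58, [400, 220, 12, 19]), (0.55, [395, 265, 11, 20])]
brush [(0.71, [238, 233, 67, 43]), (0.67, [295, 224, 23, 50]), (0.64, [328, 150, 36, 14])]
tray [(0.6, [295, 228, 65, 109])]
handle_hub [(0.7, [238, 234, 62, 43]), (0.44, [294, 222, 24, 49])]
pin_head [(0.58, [238, 228, 13, 11])]
loupe [(0.49, [365, 214, 12, 11])]
jar [(0.63, [376, 181, 17, 20])]
mouse [(0.71, [232, 183, 21, 19]), (0.25, [295, 228, 67, 112])]
scene [ 1.459 -0.263  0.691] [ 0.708  0.528 -0.276 -0.378] [[459.3, 0.0, 324.9], [0.0, 459.3, 198.1], [0.0, 0.0, 1.0]]
block1 [(0.9, [171, 245, 26, 29]), (0.89, [194, 275, 34, 16]), (0.7, [218, 203, 14, 25]), (0.69, [216, 237, 20, 24]), (0.55, [257, 198, 23, 17])]
brush [(0.72, [352, 191, 52, 39]), (0.55, [341, 285, 58, 30])]
tray [(0.62, [350, 195, 121, 89]), (0.17, [433, 162, 29, 54])]
handle_hub [(0.77, [377, 187, 137, 104]), (0.35, [215, 238, 20, 22])]
pin_hea
[... 176 characters left out ...]
joint_positions': array([-1.12558605,  0.33218794, -0.06467885,  1.46008152,  0.02161249,
        1.34990532, -0.08846193]), 'joint_vel': array([ 0.00250274, -0.00071575,  0.00163872,  0.00075936,  0.00010821,
       -0.00167324, -0.00020082]), 'joint_torque': array([ 1.67297734e-03, -6.23036242e+01,  2.59382167e-02, -3.90124118e+01,
       -6.09353045e-02,  3.15697677e-02,  4.56627504e-05]), 'ee_pos': array([0.2818443 , 0.55787467, 0.23359184]), 'eef_rot': array([2.31766562e-01, 9.72771431e-01, 5.50445637e-05, 1.23085829e-05]), 'ft_force': array([ 0.72322934, -0.98974464,  0.65022515]), 'torque': array([ 0.03303389, -0.04164228,  0.01216294]), 'grip_force': 0.0, 'width': 0.0869784944713798}
```

View pics/top0.png

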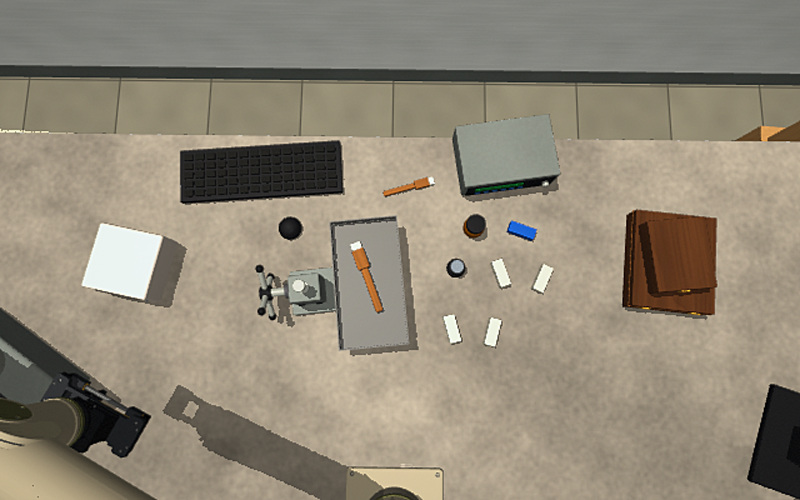

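View pics/scene0.png

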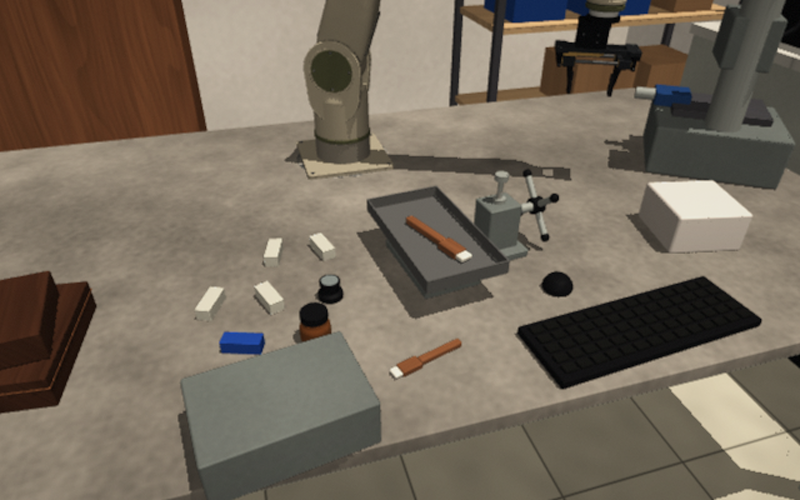

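Top view (640-scale pixels): the four white blocks are at (400,219), (434,223), (361,263) and (394,266). The blue look-alike is at (417,185). One brush lies in the tray at (295,222), and a smaller look-alike is on the bench at (328,150). The jar is at (380,181), the loupe at (365,214), the mouse at (232,183) and the handle at (213,233). I choose the white blocks and the brush in the tray.

```bash
cat >> h.py <<'E'
def rect(c,m,z):
    ys,xs=np.nonzero(m); P=np.array([px2w(c,u,v,z)[:2] for u,v in zip(xs,ys)])
    (cx,cy),(w,h),a=cv2.minAreaRect((P*1000).astype(np.float32))
    if h>w: w,h,a=h,w,a+90
    a=(a+90)%180-90
    return np.round([P[:,0].mean(),P[:,1].mean(),cx/1000,cy/1000,w/1000,h/1000],4),round(a,1)
E
python3 - <<'E'
from h import *
c=cam("top"); save(c,"crop1.png",(200,130,260,170),3)
hs=cv2.cvtColor(c["img"],cv2.COLOR_RGB2HSV)
for o in r.outline_of("block1","top"): print("block",round(o["score"],2),rect(c,o["mask"],.025),hs[o["mask"]].mean(0).round())
for o in r.outline_of("brush","top"): print("brush",round(o["score"],2),rect(c,o["mask"],.081))
for t,z in(("tray",.09),("pin_head",.178),("loupe",.03),("jar",.055),("mouse",.02)):
    print(t,rect(c,r.outline_of(t,"top")[0]["mask"],z))
E
```

```text
block 0.78 (array([ 0.448 , -0.1382,  0.4484, -0.1381,  0.0711,  0.0357]), 15.8) [ 38.  24. 218.]
block 0.78 (array([ 0.5765, -0.3646,  0.5764, -0.3648,  0.0702,  0.0317]), -27.6) [ 32.  24. 224.]
block 0.71 (array([ 0.5892, -0.2612,  0.5892, -0.261 ,  0.0703,  0.0354]), 18.6) [ 33.  25. 217.]
block 0.63 (array([ 0.6979, -0.3177,  0.6981, -0.3169,  0.0717,  0.0362]), 70.9) [105. 208. 186.]
block 0.5 (array([ 0.4418, -0.2366,  0.4424, -0.2376,  0.0693,  0.0348]), -14.8) [ 35.  24. 220.]
brush 0.81 (array([0.5802, 0.0738, 0.5707, 0.0688, 0.1767, 0.034 ]), 22.7)
brush 0.73 (array([ 0.7971, -0.0394,  0.7926, -0.0289,  0.1232,  0.021 ]), -70.4)
tray (array([0.5522, 0.0662, 0.5577, 0.0684, 0.3095, 0.1672]), 6.0)
pin_head (array([0.5379, 0.2133, 0.5373, 0.2136, 0.0223, 0.0193]), -89.3)
loupe (array([ 0.6001, -0.1465,  0.6   , -0.1467,  0.0443,  0.0439]), -0.1)
jar (array([ 0.7013, -0.192 ,  0.7023, -0.1912,  0.0563,  0.0539]), -89.4)
mouse (array([0.6977, 0.2748, 0.6978, 0.2749, 0.0559, 0.0539]), 46.2)
```

View pics/crop1.png

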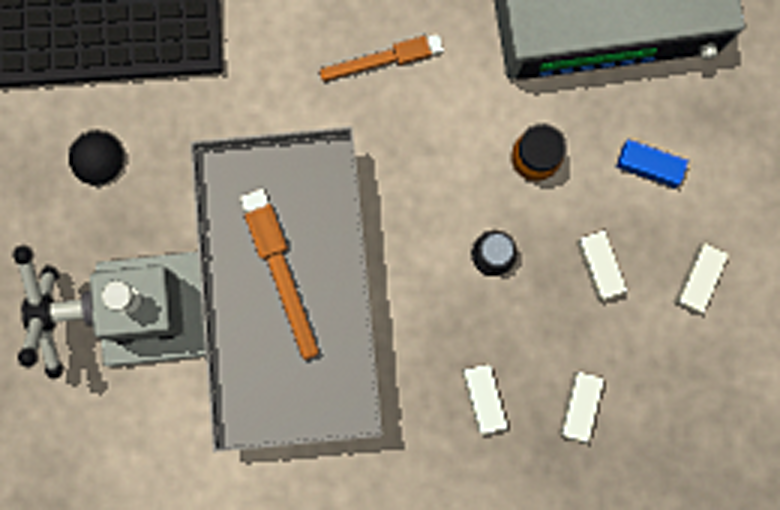

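The crop confirms it: the brush in the tray measures 177 mm and the other 123 mm. There are four white blocks, and the lift is yawed about 6°.

```bash
cat >> h.py <<'E'
def psi():
    s=r.read_state(); x=R.from_quat(s["eef_rot"]).as_matrix()[:,0]; return s,np.degrees(np.arctan2(x[1],x[0]))
def go(x,y,z,ps=None):
    s,p=psi(); t=0 if ps is None else (p-ps+90)%180-90
    q=np.radians(p-t); d=np.array([x,y,z])-s["ee_pos"]
    X=np.array([np.cos(q),np.sin(q)]); Y=np.array([np.sin(q),-np.cos(q)])
    print("turn %.3f (alt %.3f) then shift x %.4f y %.4f z %.4f |%.3f| j7 %.2f psi %.1f"%(np.radians(t),np.radians(t)-np.sign(t)*np.pi,X@d[:2],Y@d[:2],-d[2],np.linalg.norm(d),s["joint_positions"][6],p))
E
cat > go.py <<'E'
import sys; from h import *; go(*map(float,sys.argv[1:]))
E
python3 go.py .556 .063 .25 22.7
```

```text
turn -0.864 (alt 2.278) then shift x -0.0620 y -0.5624 z -0.0164 |0.566| j7 -0.09 psi 153.2
```

```bash
python3 go.py .556 .063 .25
```

```text
turn 0.000 (alt 0.000) then shift x -0.4679 y -0.3181 z -0.0164 |0.566| j7 -0.09 psi 153.2
```

```bash
P="python3 -m pendant"
$P '[[0,0,-0.016,0],[-0.03,-0.02,0,0],[-0.03,-0.02,0,0],[-0.03,-0.02,0,0],[-0.03,-0.02,0,0],[-0.03,-0.02,0,0],[-0.03,-0.02,0,0],[-0.03,-0.02,0,0]]' 0.5 >/dev/null
$P '[[-0.03,-0.02,0,0],[-0.03,-0.02,0,0],[-0.03,-0.02,0,0],[-0.03,-0.02,0,0],[-0.03,-0.02,0,0],[-0.03,-0.02,0,0],[-0.03,-0.02,0,0],[-0.03,-0.02,0,0]]'
python3 go.py .556 .063 .25 22.7
```

```text
time: 2.63
ee_pos: [0.5488, 0.0855, 0.2498]
eef_rot: [0.232, 0.973, 0.0, 0.0]
ft_force: [1.0, 0.5, -0.2]
width: 0.0432
grip_force: 0.0
turn -0.864 (alt 2.278) then shift x 0.0021 y -0.0236 z -0.0002 |0.024| j7 0.91 psi 153.2
```

```bash
P="python3 -m pendant"
$P '[[0,0,0,-0.12],[0,0,0,-0.12],[0,0,0,-0.12],[0,0,0,-0.12],[0,0,0,-0.12],[0,0,0,-0.12],[0,0,0,-0.12],[0,0,0,-0.024]]' 
python3 - <<'E'
from h import *
c=cam("wrist"); save(c,"w1.png",s=1); print(c["xyz"],c["attitude"],c["camera_matrix"][0])
for o in r.outline_of("brush","wrist"): print(o["score"],o["bbox"],rect(c,o["mask"],.081))
go(.556,.063,.25,22.7)
E
```

```text
time: 3.3
ee_pos: [0.5482, 0.0872, 0.2496]
eef_rot: [-0.2, 0.98, 0.0, 0.0]
ft_force: [0.3, -0.7, -0.4]
width: 0.0437
grip_force: 0.0
[0.4704732  0.05407139 0.4014233 ] [0.54519493 0.82390633 0.12921589 0.08511224] [294.67562757   0.         319.61395822]
0.68 [299.1, 191.3, 26.3, 147.7] (array([0.5712, 0.0729, 0.5692, 0.0721, 0.1752, 0.0297]), 21.1)
turn -0.003 (alt 3.139) then shift x 0.0021 y -0.0253 z -0.0004 |0.025| j7 1.76 psi -157.4
```

View pics/w1.png

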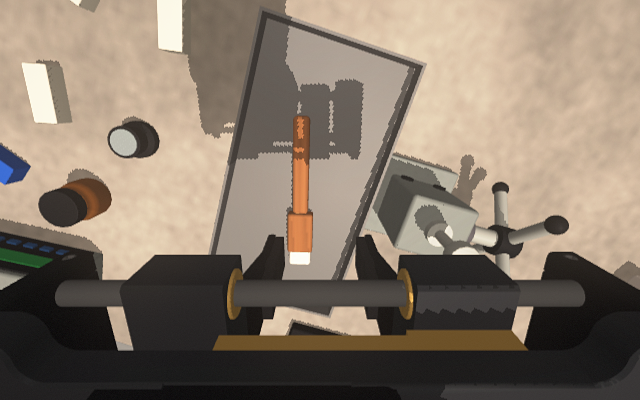

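The wrist view shows the brush at about (300,190), lined up with the jaws, with the tray around it and its far corner at (262,10). I'll grasp the handle just behind its head.

```bash
P="python3 -m pendant"
python3 go.py .555 .065 .082
$P '[[0,-0.023,0,0],[0,0,0.04,0],[0,0,0.04,0],[0,0,0.03,0],[0,0,0,0]]'; python3 go.py .555 .065 .080

```

```text
turn 0.000 (alt 0.000) then shift x 0.0022 y -0.0231 z 0.1676 |0.169| j7 1.76 psi -157.4
time: 3.82
ee_pos: [0.5534, 0.0654, 0.1336]
eef_rot: [-0.195, 0.981, -0.0, -0.005]
ft_force: [-0.9, 1.1, -0.9]
width: 0.0432
grip_force: 0.0
turn 0.000 (alt 0.000) then shift x -0.0013 y -0.0010 z 0.0536 |0.054| j7 1.82 psi -157.5
```

```bash
P="python3 -m pendant"
$P '[[0,0,0.025,0],[0,0,0.015,0],[0,0,0,0],[0,0,0,0]]'; python3 go.py .555 .065 .080

```

```text
time: 4.15
ee_pos: [0.5575, 0.0661, 0.1009]
eef_rot: [-0.196, 0.981, 0.0, 0.0]
ft_force: [0.7, -0.2, 1.1]
width: 0.0433
grip_force: 0.0
turn 0.000 (alt 0.000) then shift x 0.0027 y -0.0001 z 0.0209 |0.021| j7 1.84 psi -157.4
```

```bash
P="python3 -m pendant"
$P '[[0,0,0.01,0],[0,0,0.009,0],[0,0,0,0],[0,0,0,0]]'; $P '[[0,0,0,0],[0,0,0,0],[0,0,0,0],[0,0,0,0],[0,0,0,0],[0,0,0,0]]' 0 12
$P '[[0,0,-0.015,0],[0,0,-0.03,0],[0,0,-0.04,0],[0,0,-0.04,0],[0,0,0,0]]'; python3 go.py .43 -.33 .2
```

```text
time: 4.48
ee_pos: [0.5569, 0.066, 0.0804]
eef_rot: [-0.197, 0.98, 0.0, -0.0]
ft_force: [0.1, 0.0, 0.4]
width: 0.0435
grip_force: 0.0
time: 4.98
ee_pos: [0.5572, 0.066, 0.0807]
eef_rot: [-0.197, 0.98, 0.0, 0.0]
ft_force: [0.7, -0.5, 1.2]
width: 0.0181
grip_force: 11.9
time: 5.4
ee_pos: [0.5604, 0.0663, 0.2136]
eef_rot: [-0.197, 0.98, 0.0, 0.006]
ft_force: [2.1, 0.0, 0.2]
width: 0.018
grip_force: 11.9
turn 0.000 (alt 0.000) then shift x 0.2731 y -0.3154 z 0.0136 |0.417| j7 1.81 psi -157.3
```

```bash
P="python3 -m pendant"
$P '[[0,0,0,0.12],[0,0,0,0.12],[0,0,0,0.12],[0,0,0,0.12],[0,0,0,0.12],[0,0,0,0.12],[0,0,0,0.12],[0,0,0,0.06]]' | grep -E 'width|grip'; python3 go.py .42 -.45 .2
```

```text
width: 0.0179
grip_force: 11.9
turn 0.000 (alt 0.000) then shift x -0.1327 y -0.5171 z 0.0052 |0.534| j7 0.92 psi 150.7
```

```bash
P="python3 -m pendant"
$P '[[-0.009,-0.035,0,0],[-0.009,-0.035,0,0],[-0.009,-0.035,0,0],[-0.009,-0.035,0,0],[-0.009,-0.035,0,0],[-0.009,-0.035,0,0],[-0.009,-0.035,0,0],[-0.009,-0.035,0,0]]' >/dev/null
$P '[[-0.009,-0.035,0,0],[-0.009,-0.035,0,0],[-0.009,-0.035,0,0],[-0.009,-0.035,0,0],[-0.009,-0.035,0,0],[-0.009,-0.035,0,0],[-0.009,-0.035,0,0],[0,0,0,0]]'
python3 go.py .42 -.45 .018
```

```text
time: 7.4
ee_pos: [0.4169, -0.4658, 0.2052]
eef_rot: [0.253, 0.967, -0.002, -0.001]
ft_force: [-1.0, 0.1, -0.2]
width: 0.018
grip_force: 11.9
turn 0.000 (alt 0.000) then shift x 0.0051 y 0.0153 z 0.1872 |0.188| j7 2.02 psi 150.7
```

```bash
P="python3 -m pendant"
$P '[[0,0,0.04,0],[0,0,0.04,0],[0,0,0.04,0],[0,0,0.03,0],[0,0,0.02,0],[0,0,0.012,0],[0,0,0,0],[0,0,0,0]]'
python3 go.py .42 -.45 .018
```

```text
time: 8.07
ee_pos: [0.422, -0.4592, 0.0239]
eef_rot: [0.249, 0.968, -0.0, -0.0]
ft_force: [0.7, 0.4, 0.2]
width: 0.0182
grip_force: 11.9
turn 0.000 (alt 0.000) then shift x 0.0062 y 0.0071 z 0.0059 |0.011| j7 2.11 psi 151.1
```

```bash
P="python3 -m pendant"
$P '[[0,0,0.006,0],[0,0,0.001,0],[0,0,0,0]]' | grep -E 'pos|force'
$P '[[0,0,0,0],[0,0,0,0],[0,0,0,0],[0,0,0,0]]' 0.55 | grep width
$P '[[0,0,-0.02,0],[0,0,-0.04,0],[0,0,-0.04,0],[0,0,-0.04,0],[0,0,-0.03,0],[0,0,0,0]]' | grep pos
python3 - <<'E'
from h import *
go(.43,-.238,.2,-14.8)
for n,z in (("top",.025),("wrist",.025)):
    c=cam(n)
    for o in r.outline_of("block1",n): print("block",n,round(o["score"],2),rect(c,o["mask"],z),cv2.cvtColor(c["img"],cv2.COLOR_RGB2HSV)[o["mask"]].mean(0).round())
    for o in r.outline_of("brush",n): print("brush",round(o["score"],2),rect(c,o["mask"],.01))
    for o in r.outline_of("tray",n): print("tray",n,round(o["score"],2),rect(c,o["mask"],.09))
E
```

```text
ee_pos: [0.4222, -0.4592, 0.0172]
ft_force: [1.2, -0.2, -0.8]
grip_force: 11.9
width: 0.037
ee_pos: [0.4234, -0.4615, 0.1936]
turn -0.246 (alt 2.896) then shift x 0.0507 y 0.2178 z -0.0064 |0.224| j7 2.03 psi 151.1
block top 0.79 (array([ 0.5887, -0.2615,  0.5893, -0.2615,  0.0662,  0.0281]), 19.1) [ 34.  19. 241.]
block top 0.75 (array([ 0.443 , -0.2368,  0.443 , -0.2368,  0.0701,  0.0332]), -14.0) [ 35.  22. 226.]
block top 0.63 (array([ 0.699 , -0.3164,  0.6988, -0.3167,  0.0729,  0.0341]), 71.6) [104. 208. 191.]
block top 0.58 (array([ 0.5781, -0.3652,  0.5777, -0.3654,  0.0708,  0.0339]), -23.0) [ 31.  25. 221.]
block top 0.52 (array([0.5371, 0.2421, 0.5406, 0.2517, 0.1928, 0.1308]), -85.2) [ 48.  22. 125.]
block top 0.49 (array([ 0.4495, -0.1376,  0.4498, -0.1376,  0.0696,  0.0315]), 14.1) [ 39.  20. 230.]
brush 0.69 (array([ 0.7119, -0.198 ,  0.7117, -0.1976,  0.0629,  0.0523]), -44.5)
brush 0.55 (array([ 0.8151, -0.0325,  0.8124, -0.0285,  0.1333,  0.0265]), -70.4)
brush 0.54 (array([ 0.3923, -0.4433,  0.3917, -0.4432,  0.073 ,  0.0186]), -30.5)
brush 0.51 (array([ 0.442 , -0
[... 215 characters left out ...]
 wrist 0.83 (array([ 0.444 , -0.1485,  0.4474, -0.1466,  0.0775,  0.0435]), 15.5) [ 21.  40. 188.]
block wrist 0.8 (array([ 0.4391, -0.2435,  0.4407, -0.2441,  0.0688,  0.0422]), -15.1) [ 25.  30. 207.]
block wrist 0.77 (array([ 0.5815, -0.2667,  0.5828, -0.2661,  0.0851,  0.0315]), 19.5) [ 23.  32. 213.]
block wrist 0.74 (array([ 0.5515, -0.36  ,  0.551 , -0.3592,  0.0377,  0.0358]), 64.7) [ 22.  37. 191.]
block wrist 0.57 (array([ 0.688 , -0.1903,  0.6889, -0.1879,  0.075 ,  0.0224]), 32.4) [ 13. 148.  84.]
block wrist 0.51 (array([ 0.7003, -0.3114,  0.7001, -0.3113,  0.0322,  0.0097]), -28.8) [110. 184. 191.]
brush 0.6 (array([ 0.4381, -0.468 ,  0.4356, -0.4666,  0.1789,  0.0326]), -29.7)
```

```bash
P="python3 -m pendant"
$P '[[0,0,0,-0.12],[0,0,0,-0.12],[0.01,0.04,0,0],[0.01,0.04,0,0],[0.01,0.04,0,0],[0.01,0.04,0,0],[0.01,0.04,0,0],[0,0.018,0,0]]' 0.6 | grep -E 'pos|width'
$P '[[0,0,0.03,0],[0,0,0.03,0],[0,0,0.03,0],[0,0,0,0],[0,0,0,0]]' | grep -E 'pos|width'
python3 - <<'E'
from h import *
c=cam("wrist"); save(c,"w2.png")
for o in r.outline_of("block1","wrist"): print("block",round(o["score"],2),np.round(o["bbox"]),rect(c,o["mask"],.025))
go(.442,-.239,.014,-14.8)
E
```

```text
ee_pos: [0.4301, -0.2304, 0.1859]
width: 0.0521
ee_pos: [0.4293, -0.2353, 0.0958]
width: 0.0521
block 0.78 [320. 227.  39.  87.] (array([ 0.4377, -0.2368,  0.4391, -0.2376,  0.0733,  0.0287]), -14.9)
block 0.72 [325. 330.  16.   8.] (array([ 0.541 , -0.2598,  0.5397, -0.2596,  0.0157,  0.0079]), 74.8)
block 0.7 [438. 203.  74.  89.] (array([ 0.4448, -0.1405,  0.4461, -0.1403,  0.0758,  0.0313]), 15.4)
turn -0.006 (alt 3.136) then shift x -0.0113 y -0.0000 z 0.0840 |0.085| j7 1.81 psi 164.9
```

View pics/w2.png

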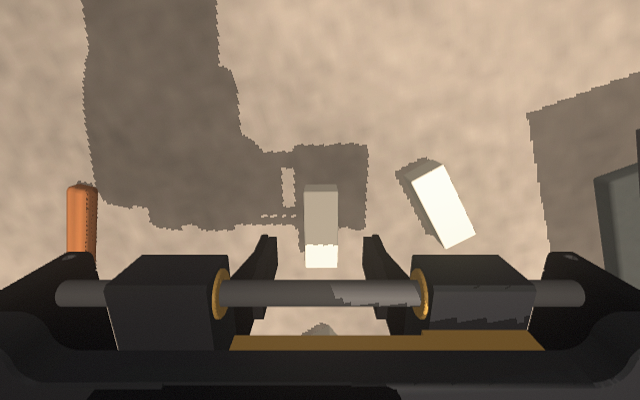

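The block sits centred between the fingers at (320,225) and is square to them. I'll descend and grip.

```bash
P="python3 -m pendant"
$P '[[-0.011,0,0.02,0],[0,0,0.03,0],[0,0,0.02,0],[0,0,0.012,0],[0,0,0,0],[0,0,0,0]]' | grep -E 'pos|ft'
$P '[[0,0,0,0],[0,0,0,0],[0,0,0,0],[0,0,0,0],[0,0,0,0],[0,0,0,0]]' 0 30 | grep -E 'pos|width|grip'
$P '[[0,0,-0.015,0],[0,0,-0.03,0],[0,0,-0.04,0],[0,0,-0.04,0],[0,0,-0.04,0],[0,0,0,0]]' | grep -E 'pos|width|grip'
python3 go.py .5878 .0702 .18 96
```

```text
ee_pos: [0.4416, -0.2388, 0.0156]
ft_force: [0.1, -0.5, 0.6]
ee_pos: [0.4414, -0.2383, 0.015]
width: 0.0278
grip_force: 30.0
ee_pos: [0.444, -0.24, 0.1866]
width: 0.028
grip_force: 30.0
turn 1.202 (alt -1.940) then shift x 0.2935 y 0.1755 z 0.0066 |0.342| j7 1.76 psi 164.8
```

```bash
P="python3 -m pendant"
$P '[[0,0,0,0.12],[0,0,0,0.12],[0,0,0,0.12],[0,0,0,0.12],[0,0,0,0.12],[0,0,0,0.12],[0,0,0,0.12],[0,0,0,0.12]]' >/dev/null
$P '[[0,0,0,0.12],[0,0,0,0.12],[0.032,0.019,0,0],[0.032,0.019,0,0],[0.032,0.019,0,0],[0.032,0.019,0,0],[0.032,0.019,0,0],[0.032,0.019,0,0]]' > /dev/null
$P '[[0.032,0.019,0,0],[0.032,0.019,0,0],[0.032,0.019,0,0],[0,0,0,0],[0,0,0,0]]' | grep -E 'pos|width|grip'
python3 go.py .5878 .0702 .09 96
python3 - <<'E'
from h import *
c=cam("scene"); save(c,"s1.png",(230,100,260,170),3)
E
```

```text
ee_pos: [0.5803, 0.0689, 0.1784]
width: 0.0278
grip_force: 30.0
turn 0.007 (alt -3.135) then shift x 0.0005 y 0.0076 z 0.0884 |0.089| j7 0.01 psi 96.4
```

View pics/s1.png

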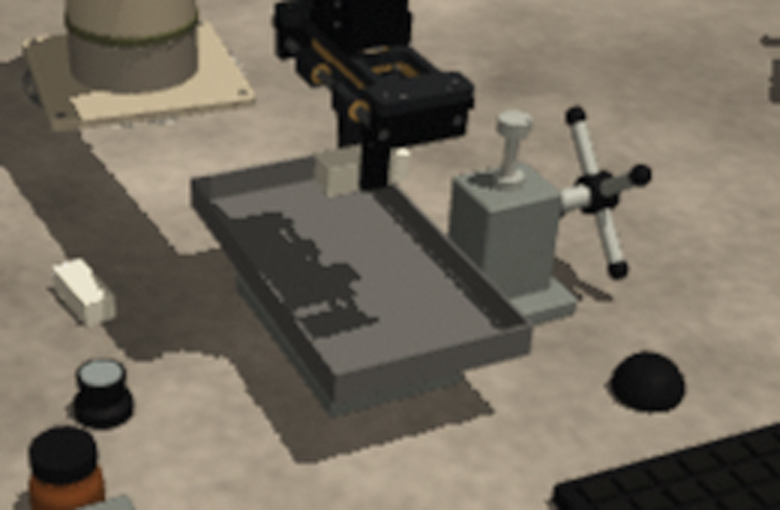

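The tray is empty and level, and the block hangs above it at about (340,172) in the crop. I'll lower it in.

```bash
P="python3 -m pendant"
$P '[[0,0.007,0.03,0],[0,0,0.03,0],[0,0,0.02,0],[0,0,0.01,0],[0,0,0,0],[0,0,0,0],[0,0,0,0]]' | grep -E 'pos|ft'
python3 go.py .5878 .0702 .0805 96
```

```text
ee_pos: [0.5882, 0.0666, 0.0912]
ft_force: [0.2, -0.7, -1.3]
turn 0.001 (alt -3.140) then shift x 0.0036 y -0.0001 z 0.0107 |0.011| j7 0.05 psi 96.1
```

```bash
P="python3 -m pendant"
$P '[[0.003,0,0.006,0],[0,0,0.004,0],[0,0,0,0],[0,0,0,0]]' | grep -E 'pos|ft'
$P '[[0,0,0,0],[0,0,0,0],[0,0,0,0],[0,0,0,0]]' 0.55 | grep -E 'pos|ft|width'
$P '[[0,0,-0.015,0],[0,0,-0.03,0],[0,0,-0.03,0],[0,0,-0.03,0],[0,0,0,0]]' | grep pos
python3 go.py .5887 -.263 .18 19
```

```text
ee_pos: [0.5872, 0.0704, 0.0798]
ft_force: [0.7, 0.0, -0.1]
ee_pos: [0.5869, 0.0699, 0.0796]
ft_force: [-0.3, -0.2, -0.6]
width: 0.0449
ee_pos: [0.5897, 0.0701, 0.1908]
turn 1.346 (alt -1.796) then shift x -0.1094 y 0.3146 z 0.0108 |0.333| j7 0.01 psi 96.1
```

```bash
P="python3 -m pendant"
$P '[[0,0,0,0.12],[0,0,0,0.12],[0,0,0,0.12],[0,0,0,0.12],[0,0,0,0.12],[0,0,0,0.12],[0,0,0,0.12],[0,0,0,0.12]]' 0.6 >/dev/null
$P '[[0,0,0,0.12],[0,0,0,0.12],[0,0,0,0.12],[-0.012,0.035,0,0.02],[-0.012,0.035,0,0],[-0.012,0.035,0,0],[-0.012,0.035,0,0],[-0.012,0.035,0,0]]' > /dev/null
$P '[[-0.012,0.035,0,0],[-0.012,0.035,0,0],[-0.012,0.035,0,0],[-0.012,0.03,0,0],[0,0,0,0],[0,0,0,0]]' | grep -E 'pos|width|grip'
python3 - <<'E'
from h import *
c=cam("wrist")
for o in r.outline_of("block1","wrist"): print("block",round(o["score"],2),np.round(o["bbox"]),rect(c,o["mask"],.025))
c=cam("top")
for o in r.outline_of("block1","top"): print("block",round(o["score"],2),np.round(o["bbox"]),rect(c,o["mask"],.025))
go(.589,-.263,.014,19)
E
```

```text
ee_pos: [0.5874, -0.2611, 0.1843]
width: 0.0523
grip_force: 0.0
block 0.97 [401. 221.  60.  58.] (array([ 0.5804, -0.362 ,  0.5792, -0.3617,  0.0675,  0.0383]), -24.6)
block 0.95 [184. 239.  37.  29.] (array([ 0.4752, -0.1361,  0.4758, -0.1349,  0.0397,  0.0356]), -70.9)
block 0.89 [407. 101.  68.  70.] (array([ 0.6991, -0.3141,  0.6987, -0.315 ,  0.0701,  0.0313]), 70.1)
block 0.83 [320. 181.  27.  62.] (array([ 0.5926, -0.2602,  0.5916, -0.2606,  0.0718,  0.0288]), 19.1)
block 0.71 [413. 181.  13.  13.] (array([ 0.704 , -0.2999,  0.703 , -0.3007,  0.0421,  0.032 ]), 71.6)
block 0.66 [360. 263.   9.  24.] (array([ 0.4519, -0.1362,  0.4514, -0.1371,  0.0648,  0.0306]), 16.8)
block 0.65 [293. 216.  20.  11.] (array([0.5942, 0.0734, 0.5944, 0.0728, 0.0716, 0.0332]), -82.9)
turn 0.008 (alt -3.133) then shift x -0.0021 y 0.0060 z 0.1703 |0.170| j7 -0.66 psi 19.5
```

```bash
P="python3 -m pendant"
$P '[[0,0,0.03,0],[0,0,0.03,0],[0,0,0.03,0],[0,0,0.02,0],[0,0,0,0],[0,0,0,0],[0,0,0,0]]' | grep -E 'pos|ft'
python3 go.py .590 -.262 .0145 19
```

```text
ee_pos: [0.5896, -0.2581, 0.0762]
ft_force: [-0.4, -0.2, 0.8]
turn 0.007 (alt -3.134) then shift x -0.0009 y 0.0039 z 0.0617 |0.062| j7 -0.61 psi 19.4
```

```bash
P="python3 -m pendant"
$P '[[0,0.003,0.02,0],[0,0,0.02,0],[0,0,0.012,0],[0,0,0.009,0],[0,0,0,0],[0,0,0,0]]' | grep -E 'pos|ft'
$P '[[0,0,0,0],[0,0,0,0],[0,0,0,0],[0,0,0,0],[0,0,0,0],[0,0,0,0]]' 0 30 | grep -E 'pos|width|grip'
$P '[[0,0,-0.015,0],[0,0,-0.03,0],[0,0,-0.04,0],[0,0,-0.04,0],[0,0,-0.04,0],[0,0,0,0]]' | grep -E 'pos|width|grip'
python3 go.py .5262 .0638 .18 96
```

```text
ee_pos: [0.5899, -0.2612, 0.0142]
ft_force: [-0.1, -0.4, 0.6]
ee_pos: [0.5897, -0.2611, 0.0139]
width: 0.0276
grip_force: 30.0
ee_pos: [0.5922, -0.2634, 0.188]
width: 0.0277
grip_force: 30.0
turn -1.339 (alt 1.803) then shift x 0.3323 y -0.0315 z 0.0080 |0.334| j7 -0.66 psi 19.3
```

```bash
P="python3 -m pendant"
$P '[[0,0,0,-0.12],[0,0,0,-0.12],[0,0,0,-0.12],[0,0,0,-0.12],[0,0,0,-0.12],[0,0,0,-0.12],[0,0,0,-0.12],[0,0,0,-0.12]]' >/dev/null
$P '[[0,0,0,-0.12],[0,0,0,-0.12],[0,0,0,-0.12],[0.037,-0.0035,0,-0.02],[0.037,-0.0035,0,0],[0.037,-0.0035,0,0],[0.037,-0.0035,0,0],[0.037,-0.0035,0,0]]' > /dev/null
$P '[[0.037,-0.0035,0,0],[0.037,-0.0035,0,0],[0.037,-0.0035,0,0],[0.036,-0.0035,0,0],[0,0,0,0],[0,0,0,0],[0,0,0,0]]' | grep -E 'pos|width|grip'
python3 - <<'E'
from h import *
go(.5262,.0638,.09,96)
c=cam("top")
for o in r.outline_of("tray","top"): print("tray",round(o["score"],2),rect(c,o["mask"],.09))
for o in r.outline_of("block1","top"): print("block",round(o["score"],2),rect(c,o["mask"],.09))
E
```

```text
ee_pos: [0.5235, 0.0651, 0.179]
width: 0.0278
grip_force: 30.0
turn 0.002 (alt -3.140) then shift x -0.0016 y 0.0025 z 0.0890 |0.089| j7 -0.06 psi 96.1
tray 0.85 (array([0.6059, 0.0405, 0.5578, 0.0662, 0.3103, 0.164 ]), 6.4)
tray 0.63 (array([ 0.4419, -0.4422,  0.4379, -0.4379,  0.1674,  0.0328]), -31.0)
tray 0.53 (array([0.524 , 0.3042, 0.5289, 0.2978, 0.1275, 0.0637]), 4.8)
block 0.74 (array([ 0.571 , -0.3474,  0.5707, -0.3461,  0.068 ,  0.0302]), -27.6)
block 0.56 (array([ 0.685 , -0.3023,  0.6846, -0.3018,  0.0692,  0.0343]), 71.6)
block 0.45 (array([ 0.4489, -0.1322,  0.4488, -0.1323,  0.0646,  0.0282]), 15.0)
```

```bash
P="python3 -m pendant"
$P '[[0,0.002,0.03,0],[0,0,0.03,0],[0,0,0.02,0],[0,0,0.01,0],[0,0,0,0],[0,0,0,0],[0,0,0,0]]' | grep -E 'pos|ft'
python3 go.py .5262 .0638 .0805 96
```

```text
ee_pos: [0.5265, 0.0659, 0.09]
ft_force: [0.6, -0.3, -1.8]
turn 0.002 (alt -3.140) then shift x -0.0020 y -0.0005 z 0.0095 |0.010| j7 -0.04 psi 96.1
```

```bash
P="python3 -m pendant"
$P '[[0,0,0.006,0],[0,0,0.004,0],[0,0,0,0],[0,0,0,0]]' | grep -E 'pos|ft'
$P '[[0,0,0,0],[0,0,0,0],[0,0,0,0],[0,0,0,0]]' 0.55 | grep -E 'pos|ft|width'
$P '[[0,0,-0.015,0],[0,0,-0.03,0],[0,0,-0.03,0],[0,0,-0.03,0],[0,0,0,0],[0,0,0,0]]' | grep pos
python3 go.py .446 -.14 .18 15.5
```

```text
ee_pos: [0.5258, 0.0661, 0.0788]
ft_force: [0.8, -0.5, -0.7]
ee_pos: [0.5255, 0.066, 0.0787]
ft_force: [0.3, 0.5, -0.3]
width: 0.0442
ee_pos: [0.5265, 0.0662, 0.1852]
turn 1.407 (alt -1.734) then shift x -0.1326 y 0.1772 z 0.0052 |0.221| j7 -0.06 psi 96.1
```

```bash
P="python3 -m pendant"
$P '[[0,0,0,0.12],[0,0,0,0.12],[0,0,0,0.12],[0,0,0,0.12],[0,0,0,0.12],[0,0,0,0.12],[0,0,0,0.12],[0,0,0,0.12]]' 0.6 >/dev/null
$P '[[0,0,0,0.12],[0,0,0,0.12],[0,0,0,0.12],[0,0,0,0.087],[-0.022,0.029,0,0],[-0.022,0.029,0,0],[-0.022,0.029,0,0],[-0.022,0.029,0,0]]' > /dev/null
$P '[[-0.022,0.029,0,0],[-0.022,0.032,0,0],[0,0,0,0],[0,0,0,0],[0,0,0,0]]' | grep -E 'pos|width|grip'
python3 - <<'E'
from h import *
c=cam("wrist"); save(c,"w3.png")
for o in r.outline_of("block1","wrist"): print("block",round(o["score"],2),np.round(o["bbox"]),rect(c,o["mask"],.025))
go(.449,-.139,.0145,15.5)
E
```

```text
ee_pos: [0.4454, -0.1392, 0.1827]
width: 0.0521
grip_force: 0.0
block 0.79 [316. 181.  31.  62.] (array([ 0.4522, -0.1364,  0.4511, -0.1369,  0.0702,  0.0277]), 16.0)
block 0.71 [ 87.  39. 114.  60.] (array([0.5259, 0.1074, 0.5257, 0.1069, 0.1033, 0.0374]), -83.8)
block 0.6 [588.   9.  46.  18.] (array([ 0.675 , -0.3285,  0.6731, -0.3279,  0.0418,  0.0127]), -74.5)
block 0.58 [563. 124.  84.  66.] (array([ 0.5768, -0.3583,  0.5763, -0.3582,  0.0763,  0.0419]), -25.1)
block 0.35 [372.  34.  53.  59.] (array([ 0.6009, -0.1481,  0.6008, -0.1483,  0.052 ,  0.0457]), -23.7)
turn 0.002 (alt -3.139) then shift x 0.0030 y 0.0013 z 0.1685 |0.168| j7 -1.09 psi 15.6
```

View pics/w3.png

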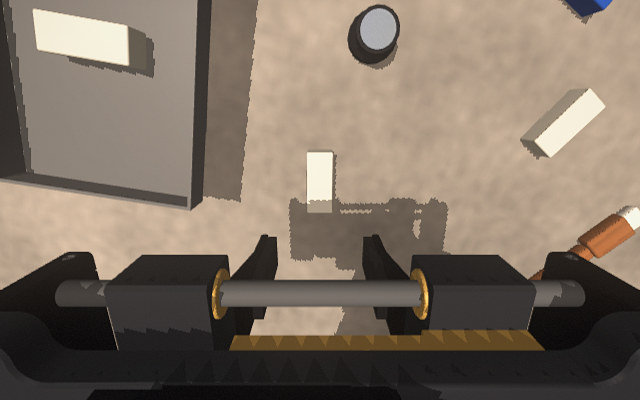

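The target block is at (316,181) and aligned, the tray's corner is at (192,208) and clear, and the loupe is at (375,35), out of the way.

```bash
P="python3 -m pendant"
$P '[[0.004,0,0.03,0],[0,0,0.03,0],[0,0,0.03,0],[0,0,0.02,0],[0,0,0.01,0],[0,0,0,0],[0,0,0,0],[0,0,0,0]]' | grep -E 'pos|ft'
python3 go.py .450 -.138 .0145 15.8
```

```text
ee_pos: [0.4505, -0.1387, 0.0647]
ft_force: [-0.2, 0.4, 0.3]
turn -0.004 (alt 3.137) then shift x -0.0003 y -0.0008 z 0.0502 |0.050| j7 -0.98 psi 15.5
```

```bash
P="python3 -m pendant"
$P '[[0,0,0.02,0],[0,0,0.015,0],[0,0,0.01,0],[0,0,0,0],[0,0,0,0],[0,0,0,0]]' | grep -E 'pos|ft'
python3 go.py .450 -.138 .0145 15.8
```

```text
ee_pos: [0.4503, -0.1389, 0.0196]
ft_force: [0.2, 1.0, -0.0]
turn -0.005 (alt 3.137) then shift x -0.0001 y -0.0009 z 0.0051 |0.005| j7 -0.93 psi 15.5
```

```bash
P="python3 -m pendant"
$P '[[0,0,0.005,0],[0,0,0,0],[0,0,0,0]]' | grep -E 'pos|ft'
$P '[[0,0,0,0],[0,0,0,0],[0,0,0,0],[0,0,0,0],[0,0,0,0],[0,0,0,0]]' 0 30 | grep -E 'pos|width|grip'
$P '[[0,0,-0.015,0],[0,0,-0.03,0],[0,0,-0.04,0],[0,0,-0.04,0],[0,0,-0.04,0],[0,0,0,0]]' | grep -E 'pos|width|grip'
python3 go.py .6495 .0767 .18 96
```

```text
ee_pos: [0.4495, -0.1387, 0.0136]
ft_force: [0.1, -0.1, -0.6]
ee_pos: [0.4495, -0.1387, 0.0136]
width: 0.0277
grip_force: 30.0
ee_pos: [0.4528, -0.1398, 0.1855]
width: 0.0282
grip_force: 30.0
turn -1.406 (alt 1.736) then shift x 0.1947 y 0.2183 z 0.0055 |0.293| j7 -1.09 psi 15.5
```

```bash
P="python3 -m pendant"
$P '[[0,0,0,-0.12],[0,0,0,-0.12],[0,0,0,-0.12],[0,0,0,-0.12],[0,0,0,-0.12],[0,0,0,-0.12],[0,0,0,-0.12],[0,0,0,-0.12]]' >/dev/null
$P '[[0,0,0,-0.12],[0,0,0,-0.12],[0,0,0,-0.12],[0,0,0,-0.086],[0.024,0.027,0,0],[0.024,0.027,0,0],[0.024,0.027,0,0],[0.024,0.027,0,0]]' > /dev/null
$P '[[0.024,0.027,0,0],[0.024,0.027,0,0],[0.024,0.027,0,0],[0.024,0.028,0,0],[0,0,0,0],[0,0,0,0],[0,0,0,0]]' | grep -E 'pos|width|grip'
python3 - <<'E'
from h import *
go(.6495,.0767,.09,96)
c=cam("scene"); save(c,"s2.png",(230,100,260,170),3)
E
```

```text
ee_pos: [0.6446, 0.0745, 0.1776]
width: 0.0277
grip_force: 30.0
turn 0.001 (alt -3.141) then shift x 0.0017 y 0.0051 z 0.0876 |0.088| j7 0.06 psi 96.1
```

View pics/s2.png

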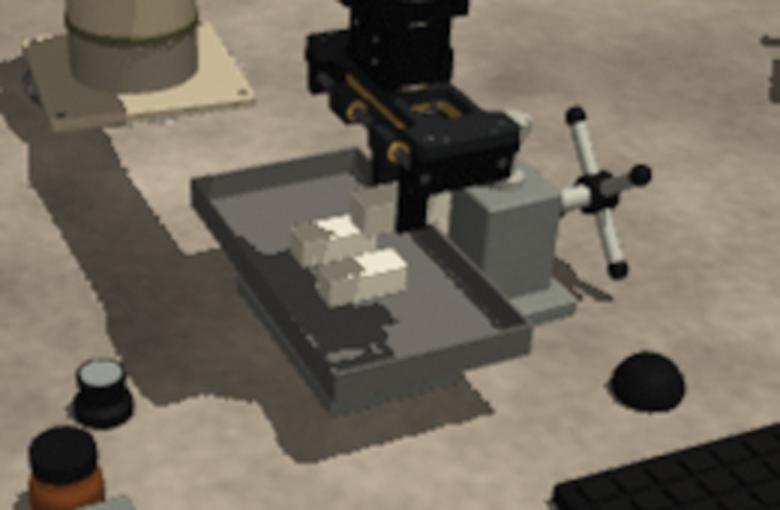

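The two blocks lie flat and crosswise at (333,240) and (362,275) in the crop, with the tray level and the third block hanging above. I'll place it at the far end.

```bash
P="python3 -m pendant"
$P '[[0.001,0.004,0.03,0],[0,0,0.03,0],[0,0,0.02,0],[0,0,0.006,0],[0,0,0,0],[0,0,0,0],[0,0,0,0]]' | grep -E 'pos|ft'
$P '[[0,0,0.006,0],[0,0,0.004,0],[0,0,0.003,0],[0,0,0,0],[0,0,0,0],[0,0,0,0]]' | grep -E 'pos|ft'
python3 go.py .6495 .0767 .079 96
```

```text
ee_pos: [0.6499, 0.0762, 0.0946]
ft_force: [0.1, 1.0, -1.6]
ee_pos: [0.6489, 0.0765, 0.0796]
ft_force: [0.3, 0.4, -2.3]
turn 0.001 (alt -3.140) then shift x 0.0001 y 0.0006 z 0.0006 |0.001| j7 0.09 psi 96.1
```

```bash
P="python3 -m pendant"
$P '[[0,0,0.002,0],[0,0,0.001,0],[0,0,0,0],[0,0,0,0]]' | grep -E 'pos|ft'
$P '[[0,0,0,0],[0,0,0,0],[0,0,0,0],[0,0,0,0]]' 0.5 | grep -E 'pos|ft|width'
$P '[[0,0,-0.015,0],[0,0,-0.03,0],[0,0,-0.03,0],[0,0,-0.03,0],[0,0,0,0],[0,0,0,0]]' | grep pos
python3 - <<'E'
from h import *
go(.577,-.366,.18,-26)
c=cam("top")
for o in r.outline_of("tray","top"): print("tray",round(o["score"],2),rect(c,o["mask"],.09))
for o in r.outline_of("block1","top"): print("block",round(o["score"],2),rect(c,o["mask"],.025))
E
```

```text
ee_pos: [0.6489, 0.0765, 0.0766]
ft_force: [-0.2, -0.1, -1.0]
ee_pos: [0.6489, 0.0765, 0.0767]
ft_force: [0.3, -0.6, -0.5]
width: 0.0417
ee_pos: [0.6499, 0.0766, 0.1836]
turn -1.011 (alt 2.131) then shift x -0.1285 y -0.4297 z 0.0036 |0.449| j7 0.06 psi 96.1
tray 0.81 (array([0.5476, 0.0116, 0.5628, 0.0194, 0.3097, 0.0701]), 6.4)
tray 0.68 (array([ 0.5698, -0.347 ,  0.5701, -0.3471,  0.0655,  0.0284]), -23.9)
block 0.76 (array([ 0.5769, -0.3652,  0.5767, -0.3657,  0.0689,  0.0331]), -27.6)
block 0.58 (array([ 0.6992, -0.3151,  0.6997, -0.3158,  0.0686,  0.0351]), 71.7)
```

```bash
P="python3 -m pendant"
$P '[[0,0,0,-0.12],[0,0,0,-0.12],[0,0,0,-0.12],[0,0,0,-0.12],[0,0,0,-0.12],[0,0,0,-0.12],[0,0,0,-0.12],[0,0,0,-0.12]]' 0.6 >/dev/null
$P '[[0,0,0,-0.05],[-0.0105,-0.036,0,0],[-0.0105,-0.036,0,0],[-0.0105,-0.036,0,0],[-0.0105,-0.036,0,0],[-0.0105,-0.036,0,0],[-0.0105,-0.036,0,0],[-0.0105,-0.036,0,0]]' > /dev/null
$P '[[-0.0105,-0.036,0,0],[-0.0105,-0.036,0,0],[-0.0105,-0.036,0,0],[-0.0105,-0.036,0,0],[-0.0105,-0.034,0,0],[0,0,0,0],[0,0,0,0],[0,0,0,0]]' | grep -E 'pos|width|grip'
python3 - <<'E'
from h import *
c=cam("wrist")
for o in r.outline_of("block1","wrist"): print("block",round(o["score"],2),np.round(o["bbox"]),rect(c,o["mask"],.025))
go(.577,-.366,.0145,-26)
c=cam("top"); save(c,"t2.png",(200,130,260,170),3)
for o in r.outline_of("tray","top"): print("tray",round(o["score"],2),rect(c,o["mask"],.09))
for o in r.outline_of("block1","top"): print("block",round(o["score"],2),rect(c,o["mask"],.09))
E
```

```text
ee_pos: [0.573, -0.3644, 0.1801]
width: 0.0522
grip_force: 0.0
block 0.92 [320. 191.  28.  66.] (array([ 0.575 , -0.3648,  0.5761, -0.3654,  0.0721,  0.0299]), -26.4)
block 0.61 [409. 258.  45.  33.] (array([ 0.6893, -0.3084,  0.6874, -0.3054,  0.0428,  0.0391]), 18.0)
turn 0.001 (alt -3.140) then shift x -0.0041 y -0.0011 z 0.1662 |0.166| j7 1.76 psi 154.1
block 0.81 (array([ 0.6856, -0.2994,  0.6857, -0.2996,  0.0643,  0.0353]), 70.5)
block 0.8 (array([0.6478, 0.0745, 0.6477, 0.0748, 0.0667, 0.0322]), -83.5)
block 0.73 (array([0.5285, 0.0648, 0.5285, 0.0649, 0.0682, 0.031 ]), -83.6)
block 0.59 (array([0.5889, 0.0689, 0.5886, 0.07  , 0.0688, 0.0331]), -89.3)
block 0.53 (array([ 0.5584, -0.3411,  0.5577, -0.3415,  0.0407,  0.0288]), -27.6)
```

View pics/t2.png

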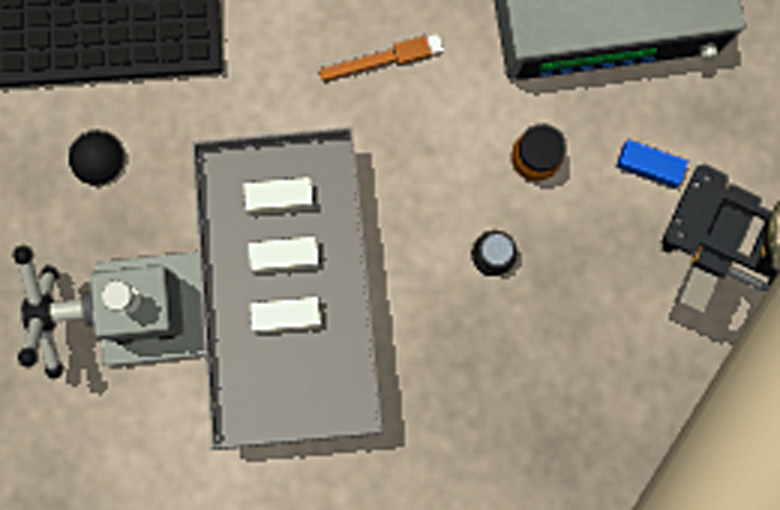

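Three blocks sit in the tray at (280,194), (285,254) and (287,314) in the crop, evenly spaced and parallel. No fifth block is visible. The last block is under the gripper, centred at (320,191) in the wrist view.

```bash
P="python3 -m pendant"
$P '[[-0.003,-0.001,0.03,0],[0,0,0.03,0],[0,0,0.03,0],[0,0,0.03,0],[0,0,0.015,0],[0,0,0,0],[0,0,0,0],[0,0,0,0]]' | grep -E 'pos|ft'
python3 go.py .5765 -.366 .014 -26
```

```text
ee_pos: [0.5765, -0.368, 0.0487]
ft_force: [0.2, -0.6, 0.7]
turn -0.001 (alt 3.141) then shift x 0.0009 y 0.0018 z 0.0347 |0.035| j7 1.79 psi 154.0
```

```bash
P="python3 -m pendant"
$P '[[0,0.001,0.015,0],[0,0,0.01,0],[0,0,0.008,0],[0,0,0,0],[0,0,0,0]]' | grep -E 'pos|ft'
$P '[[0,0,0,0],[0,0,0,0],[0,0,0,0],[0,0,0,0],[0,0,0,0],[0,0,0,0]]' 0 30 | grep -E 'pos|width|grip'
$P '[[0,0,-0.015,0],[0,0,-0.03,0],[0,0,-0.04,0],[0,0,-0.04,0],[0,0,-0.04,0],[0,0,0,0]]' | grep -E 'pos|width|grip'
python3 go.py .4645 .0573 .18 96
```

```text
ee_pos: [0.5756, -0.3664, 0.0132]
ft_force: [-0.6, -0.5, -0.3]
ee_pos: [0.5759, -0.3664, 0.0137]
width: 0.0279
grip_force: 29.9
ee_pos: [0.5784, -0.3689, 0.1891]
width: 0.0283
grip_force: 29.9
turn 1.011 (alt -2.131) then shift x 0.4358 y -0.0687 z 0.0091 |0.441| j7 1.76 psi 153.9
```

```bash
P="python3 -m pendant"
$P '[[0,0,0,0.12],[0,0,0,0.12],[0,0,0,0.12],[0,0,0,0.12],[0,0,0,0.12],[0,0,0,0.12],[0,0,0,0.12],[0,0,0,0.12]]' >/dev/null
$P '[[0,0,0,0.05],[0.036,-0.0055,0,0],[0.036,-0.0055,0,0],[0.036,-0.0055,0,0],[0.036,-0.0055,0,0],[0.036,-0.0055,0,0],[0.036,-0.0055,0,0],[0.036,-0.0055,0,0]]' > /dev/null
$P '[[0.036,-0.0055,0,0],[0.036,-0.0055,0,0],[0.036,-0.0055,0,0],[0.036,-0.0055,0,0],[0.036,-0.0055,0,0],[0,0,0,0],[0,0,0,0],[0,0,0,0]]' | grep -E 'pos|width|grip'
python3 go.py .466 .0575 .09 96
```

```text
ee_pos: [0.4646, 0.0556, 0.1791]
width: 0.0276
grip_force: 29.9
turn 0.001 (alt -3.141) then shift x 0.0018 y 0.0016 z 0.0891 |0.089| j7 -0.10 psi 96.1
```

```bash
P="python3 -m pendant"
$P '[[0.002,0.001,0.03,0],[0,0,0.03,0],[0,0,0.014,0],[0,0,0.004,0],[0,0,0,0],[0,0,0,0],[0,0,0,0]]' | grep -E 'pos|ft'
$P '[[0,0,0.005,0],[0,0,0.004,0],[0,0,0.003,0],[0,0,0,0],[0,0,0,0],[0,0,0,0]]' | grep -E 'pos|ft'
python3 go.py .466 .0575 .080 96
```

```text
ee_pos: [0.4663, 0.058, 0.1019]
ft_force: [0.2, -0.4, -1.7]
ee_pos: [0.4653, 0.0583, 0.0886]
ft_force: [-0.0, 0.5, -0.7]
turn 0.001 (alt -3.140) then shift x -0.0009 y 0.0006 z 0.0086 |0.009| j7 -0.06 psi 96.1
```

```bash
P="python3 -m pendant"
$P '[[0,0,0.003,0],[0,0,0.003,0],[0,0,0.002,0],[0,0,0,0],[0,0,0,0],[0,0,0,0]]' | grep -E 'pos|ft'
$P '[[0,0,0,0],[0,0,0,0],[0,0,0,0],[0,0,0,0]]' 0.5 | grep -E 'pos|ft|width'
$P '[[0,0,-0.015,0],[0,0,-0.03,0],[0,0,-0.03,0],[0,0,-0.04,0],[0,0,-0.04,0],[0,0,0,0]]' | grep pos
python3 go.py .40 -.15 .25 96
```

```text
ee_pos: [0.4652, 0.0583, 0.0806]
ft_force: [-0.2, -0.6, -0.4]
ee_pos: [0.4655, 0.0583, 0.0807]
ft_force: [0.3, -0.3, -0.2]
width: 0.0417
ee_pos: [0.4683, 0.0587, 0.243]
turn 0.001 (alt -3.141) then shift x -0.2005 y -0.0898 z -0.0070 |0.220| j7 -0.13 psi 96.0
```

```bash
P="python3 -m pendant"
$P '[[-0.03,-0.014,0,0],[-0.03,-0.014,0,0],[-0.03,-0.014,0,0],[-0.03,-0.014,0,0],[-0.03,-0.014,0,0],[-0.03,-0.014,0,0],[-0.03,0,0,0],[0,0,0,0]]' 0 >/dev/null
python3 - <<'E'
from h import *
c=cam("top"); 
for o in r.outline_of("tray","top"): print("tray",round(o["score"],2),rect(c,o["mask"],.09))
for o in r.outline_of("block1","top"): print("block",round(o["score"],2),rect(c,o["mask"],.09))
u0=.0;print("hub?",px2w(c,200+37/3,130+312/3,.09),"pin",px2w(c,200+117/3,130+295/3,.178))
a=cv2.resize(c["img"][170:300,200:350],None,fx=2.6,fy=2.6,interpolation=cv2.INTER_CUBIC)
s=cam("scene"); b=cv2.resize(s["img"][110:250,270:460],None,fx=2.4,fy=2.4,interpolation=cv2.INTER_CUBIC)
o=np.zeros((a.shape[0]if a.shape[0]>b.shape[0] else b.shape[0],0,3),np.uint8)
f=lambda i:cv2.copyMakeBorder(i,0,o.shape[0]-i.shape[0],0,0,0)
im=np.hstack([f(a),f(b)])[:,:,::-1]; im=cv2.resize(im,None,fx=min(1,800/im.shape[1]),fy=min(1,800/im.shape[1])); print(im.shape,a.shape,b.shape); cv2.imwrite("pics/ab.png",im)
yaw=np.radians(6.2); y=np.array([-np.sin(yaw),np.cos(yaw)])
pin=np.array([.537,.2135])
for d in(.07,.085,.1): 
    for n,cc in(("top",c),("scene",s)): print(d,n,w2px(cc,[*(pin+y*d),.085]).round(1))
E
```

```text
tray 0.67 (array([0.5538, 0.0671, 0.5566, 0.0676, 0.3136, 0.1678]), 6.4)
block 0.68 (array([0.4654, 0.056 , 0.4656, 0.0556, 0.0678, 0.028 ]), -83.1)
block 0.65 (array([ 0.6847, -0.3009,  0.6846, -0.3009,  0.0628,  0.0319]), 63.3)
block 0.55 (array([0.6473, 0.0746, 0.6475, 0.0758, 0.0662, 0.0305]), -89.0)
block 0.53 (array([0.587 , 0.0659, 0.5871, 0.067 , 0.0628, 0.03  ]), -88.6)
block 0.53 (array([0.5254, 0.0624, 0.5248, 0.0628, 0.0709, 0.0331]), -79.9)
block 0.24 (array([0.5465, 0.2323, 0.5463, 0.2326, 0.0269, 0.0238]), -89.3)
hub? [0.52761871 0.309468   0.09      ] pin [0.53779208 0.21359946 0.178     ]
(320, 800, 3) (338, 390, 3) (336, 456, 3)
0.07 top [221.6 233.6]
0.07 scene [419.7 165.5]
0.085 top [216.6 234.1]
0.085 scene [424.5 164.4]
0.1 top [211.6 234.6]
0.1 scene [429.3 163.3]
```

View pics/ab.png

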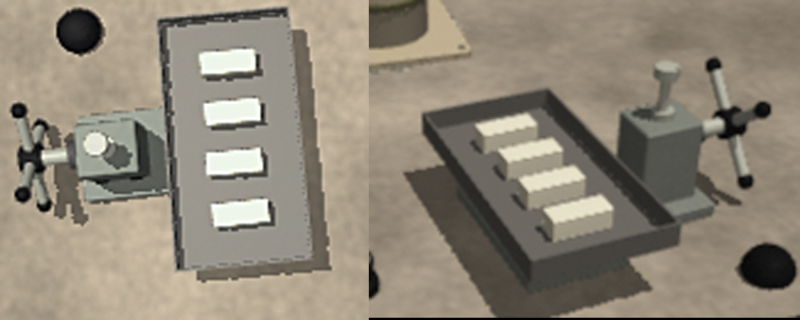

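All four blocks lie flat, parallel and evenly spaced, and the tray is level (left half, blocks at x≈230, y 62–212). The handle hub is at (732,122) in the scene half, which puts it at about (0.526, 0.311, 0.085). Next is the handle.

```bash
python3 go.py .442 .302 .24 96.2
```

```text
turn -0.001 (alt 3.140) then shift x 0.4538 y 0.0875 z -0.0046 |0.462| j7 0.28 psi 96.1
```

```bash
P="python3 -m pendant"
$P '[[0.038,0.007,0,0],[0.038,0.007,0,0],[0.038,0.007,0,0],[0.038,0.007,0,0],[0.038,0.007,0,0],[0.038,0.007,0,0],[0.038,0.007,0,0],[0.038,0.007,0,0]]' 0 >/dev/null
$P '[[0.038,0.008,0,0],[0.038,0.008,0,0],[0.038,0.008,0,0],[0.035,0.007,0,0],[0,0,0,0],[0,0,0,0],[0,0,0,0]]' | grep -E 'pos|width'
python3 go.py .442 .302 .134 96.2
```

```text
ee_pos: [0.4418, 0.3005, 0.2351]
width: 0.0005
turn -0.001 (alt 3.141) then shift x 0.0014 y 0.0003 z 0.1011 |0.101| j7 -0.56 psi 96.2
```

```bash
P="python3 -m pendant"
$P '[[0.001,0,0.03,0],[0,0,0.03,0],[0,0,0.03,0],[0,0,0.012,0],[0,0,0,0],[0,0,0,0]]' | grep -E 'pos|ft'
$P '[[0,0.008,0,0],[0,0.008,0,0],[0,0.008,0,0],[0,0.008,0,0],[0,0.008,0,0],[0,0,0,0]]' | grep -E 'pos|ft'
$P '[[0,0.008,0,0],[0,0.008,0,0],[0,0,0,0],[0,0,0,0]]' | grep -E 'pos|ft'
python3 go.py .5124 .3096 .134 96.2
```

```text
ee_pos: [0.4427, 0.3008, 0.1344]
ft_force: [-1.2, 0.2, 1.4]
ee_pos: [0.4821, 0.3059, 0.1335]
ft_force: [-5.2, -1.1, -1.1]
ee_pos: [0.4989, 0.3082, 0.1347]
ft_force: [-2.9, 1.7, 2.0]
turn -0.002 (alt 3.140) then shift x -0.0001 y 0.0136 z 0.0007 |0.014| j7 -0.47 psi 96.1
```

```bash
P="python3 -m pendant"
$P '[[0,0.005,0,0],[0,0.005,0,0],[0,0.003,0,0],[0,0,0,0],[0,0,0,0]]' | grep -E 'pos|ft'
python3 - <<'E'
from h import *
s=cam("scene"); save(s,"s3.png",(330,80,150,110),5)
c=s
hub=np.array([.5264,.311,.085]);X=np.array([.994,.108,0])
for a in(.6,.7,.8,.9,1.0,1.1):
    th=a-.7; print(a,[((w2px(c,hub+.077*(np.sin(th+k*np.pi/2)*X+np.cos(th+k*np.pi/2)*np.array([0,0,1])))-[330,80])*5).round() for k in range(4)])
E
```

```text
ee_pos: [0.5116, 0.3092, 0.1345]
ft_force: [-2.9, 0.2, 4.1]
0.6 [array([505., 281.]), array([581., 474.]), array([483., 546.]), array([414., 366.])]
0.7 [array([514., 286.]), array([579., 488.]), array([475., 539.]), array([416., 353.])]
0.8 [array([522., 293.]), array([577., 500.]), array([467., 532.]), array([418., 341.])]
0.9 [array([531., 302.]), array([573., 512.]), array([460., 523.]), array([420., 330.])]
1.0 [array([539., 311.]), array([569., 522.]), array([453., 513.]), array([424., 319.])]
1.1 [array([546., 322.]), array([563., 532.]), array([446., 503.]), array([428., 309.])]
```

View pics/s3.png

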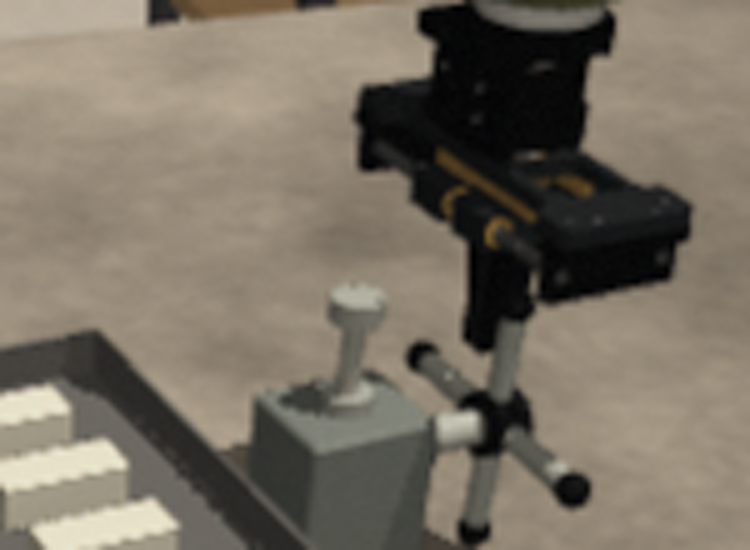

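The scene crop shows the handle balls at (573,488), (475,532) and (422,355), so the angle is about 0.75. The finger half-depth is therefore about 10 mm. I'll push on to about 0.95 and try the pin.

```bash
P="python3 -m pendant"
$P '[[0,0.004,0,0],[0,0.004,0,0],[0,0,0,0],[0,0,0,0]]' | grep -E 'pos|ft'
$P '[[0,-0.01,0,0],[0,-0.005,-0.02,0],[0,0,-0.04,0],[0,0,-0.03,0],[0,0,0,0],[0,0,0,0]]' | grep -E 'pos|ft'
python3 go.py .5375 .2135 .215
```

```text
ee_pos: [0.5183, 0.3098, 0.1339]
ft_force: [-8.7, 0.2, 6.9]
ee_pos: [0.5052, 0.3078, 0.2256]
ft_force: [-0.4, -0.4, -1.2]
turn 0.000 (alt 0.000) then shift x -0.0972 y 0.0222 z 0.0106 |0.100| j7 -0.48 psi 96.0
```

```bash
P="python3 -m pendant"
$P '[[-0.032,0.007,0,0],[-0.032,0.007,0,0],[-0.033,0.008,0,0],[0,0,0,0],[0,0,0,0],[0,0,0.015,0],[0,0,0.01,0],[0,0,0,0]]' | grep -E 'pos|ft'
$P '[[0,0,0,0],[0,0,0,0]]' | grep -E 'pos|ft'
python3 go.py .5375 .2135 .189
```

```text
ee_pos: [0.5344, 0.2141, 0.1954]
ft_force: [-0.1, 0.5, -0.1]
ee_pos: [0.5361, 0.2142, 0.1986]
ft_force: [-0.0, -0.2, 0.7]
turn 0.000 (alt 0.000) then shift x -0.0008 y 0.0014 z 0.0096 |0.010| j7 -0.30 psi 96.1
```

```bash
P="python3 -m pendant"
$P '[[0,0.001,0.005,0],[0,0,0.004,0],[0,0,0,0],[0,0,0,0]]' | grep -E 'pos|ft'
$P '[[0,0,0.002,0],[0,0,0,0]]' | grep -E 'pos|ft'
$P '[[0,0,0.002,0],[0,0,0,0]]' | grep -E 'pos|ft'
```

```text
ee_pos: [0.5371, 0.2137, 0.1893]
ft_force: [-0.6, 0.4, 0.0]
ee_pos: [0.5373, 0.2137, 0.1875]
ft_force: [-0.4, 0.1, -0.6]
ee_pos: [0.5373, 0.2137, 0.1854]
ft_force: [0.4, -0.7, 0.2]
```

```bash
P="python3 -m pendant"
$P '[[0,0,0.002,0],[0,0,0,0]]' | grep -E 'pos|ft'
$P '[[0,0,0.002,0],[0,0,0,0]]' | grep -E 'pos|ft'
$P '[[0,0,0.002,0],[0,0,0,0]]' | grep -E 'pos|ft'
```

```text
ee_pos: [0.5372, 0.2137, 0.1833]
ft_force: [0.7, 0.0, 0.3]
ee_pos: [0.5372, 0.2137, 0.1812]
ft_force: [-0.0, 0.4, 0.4]
ee_pos: [0.5372, 0.2137, 0.1792]
ft_force: [-0.4, -0.5, -0.6]
```

```bash
python3 - <<'E'
from h import *
s=cam("scene"); t=cam("top")
a=cv2.resize(s["img"][90:190,340:460],(400,333),interpolation=cv2.INTER_CUBIC); b=cv2.resize(t["img"][190:290,180:300],(400,333),interpolation=cv2.INTER_CUBIC)
cv2.imwrite("pics/pp.png",np.hstack([a,b])[:,:,::-1])
E
```

```text
(no output)
```

View pics/pp.png

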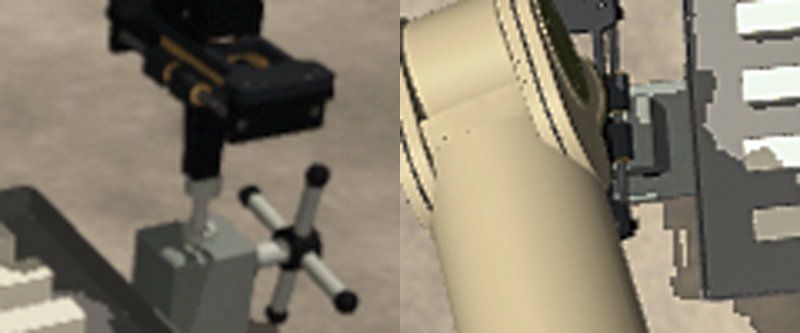

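The fingers are on the pin head at (203,185), and its lower edge is about 2.5 px (5–6 mm) lower than before, so the pin is moving in. I'll keep pushing.

```bash
P="python3 -m pendant"
$P '[[0,0,0.002,0],[0,0,0,0]]' | grep -E 'pos|ft'
$P '[[0,0,0.003,0],[0,0,0,0]]' | grep -E 'pos|ft'
$P '[[0,0,0.003,0],[0,0,0,0]]' | grep -E 'pos|ft'
```

```text
ee_pos: [0.5372, 0.2138, 0.1773]
ft_force: [-0.8, -0.1, -0.5]
ee_pos: [0.5372, 0.2137, 0.1741]
ft_force: [-0.0, -0.1, 0.4]
ee_pos: [0.5372, 0.2137, 0.1711]
ft_force: [-0.2, -1.0, 0.0]
```

```bash
python3 - <<'E'
from h import *
s=cam("scene"); save(s,"pp2.png",(370,110,70,70),8)
for o in r.outline_of("pin_head","scene"): print(o["score"],np.round(o["bbox"]))
print("axis z=.178/.164/.115",[w2px(s,[.5375,.2135,z]).round(1) for z in(.178,.164,.142,.115)], "tip",w2px(s,r.read_state()["ee_pos"]-[0,0,.011]).round(1))
E
```

```text
0.61 [399. 153.  13.  13.]
axis z=.178/.164/.115 [array([400.2, 138.3]), array([399.7, 143.3]), array([398.8, 151.2]), array([397.8, 160.6])] tip [399.5 144.6]
```

View pics/pp2.png

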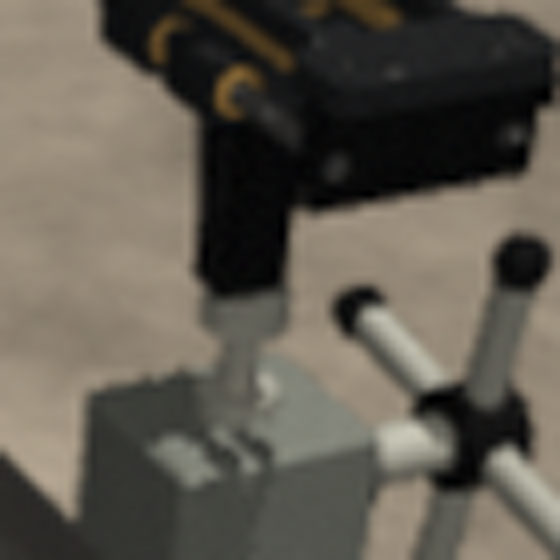

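The stem is clearly shorter, with the head at (243,312) in the crop, about 18 mm down. The hole is lined up, so I'll push the pin home.

```bash
P="python3 -m pendant"
$P '[[0,0,0.004,0],[0,0,0.004,0],[0,0,0.003,0],[0,0,0,0]]' | grep -E 'pos|ft'
$P '[[0,0,0.003,0],[0,0,0.002,0],[0,0,0,0]]' | grep -E 'pos|ft'
$P '[[0,0,0.002,0],[0,0,0,0]]' | grep -E 'pos|ft'
```

```text
ee_pos: [0.537, 0.2136, 0.1597]
ft_force: [0.0, 0.1, 0.3]
ee_pos: [0.537, 0.2137, 0.155]
ft_force: [0.3, -0.1, 0.7]
ee_pos: [0.5372, 0.2137, 0.1535]
ft_force: [-0.3, 0.5, 1.4]
```

```bash
P="python3 -m pendant"
$P '[[0,0,0.002,0],[0,0,0,0]]' | grep -E 'pos|ft'
$P '[[0,0,0.001,0],[0,0,0,0],[0,0,0,0]]' | grep -E 'pos|ft'
```

```text
ee_pos: [0.5372, 0.2138, 0.1533]
ft_force: [-8.4, -3.1, 19.5]
ee_pos: [0.5373, 0.2138, 0.1532]
ft_force: [-11.8, -4.9, 26.6]
```

```bash
P="python3 -m pendant"
$P '[[0,0,-0.01,0],[0,0,-0.03,0],[0,0,-0.03,0],[0,0,-0.03,0],[0,-0.02,0,0],[0,-0.04,0,0],[0,-0.04,0,0],[0,0,0,0]]' | grep -E 'pos|ft'
$P '[[-0.03,-0.02,0,0],[-0.035,0,0,0],[-0.035,0,0,0],[-0.035,0,0,0],[-0.035,0,0,0],[-0.035,0,0,0],[-0.035,0,0,0],[0,0,0,0]]' | grep -E 'pos|ft'
$P '[[-0.035,0,0,0],[-0.035,0,0,0],[0,0,0,0],[0,0,0,0]]' | grep -E 'pos|ft'
python3 - <<'E'
from h import *
s=cam("scene"); t=cam("top")
for o in r.outline_of("block1","top"): print("block",round(o["score"],2),rect(t,o["mask"],.1))
for o in r.outline_of("tray","top"): print("tray",round(o["score"],2),rect(t,o["mask"],.1))
a=cv2.resize(s["img"][100:250,270:460],(400,316),interpolation=cv2.INTER_CUBIC); b=cv2.resize(t["img"][150:310,190:392],(400,316),interpolation=cv2.INTER_CUBIC)
cv2.imwrite("pics/fin.png",np.hstack([a,b])[:,:,::-1])
E
```

```text
ee_pos: [0.4319, 0.2027, 0.2498]
ft_force: [0.5, 0.9, 1.2]
ee_pos: [0.4433, -0.0443, 0.2509]
ft_force: [0.3, -0.0, -0.4]
ee_pos: [0.4506, -0.1089, 0.2505]
ft_force: [-0.1, 1.1, 0.0]
block 0.81 (array([0.4661, 0.0554, 0.4665, 0.0553, 0.0687, 0.0301]), -83.1)
block 0.75 (array([ 0.6835, -0.2975,  0.6834, -0.2977,  0.0666,  0.0331]), 71.0)
block 0.63 (array([0.6473, 0.0749, 0.6472, 0.0749, 0.0667, 0.0317]), -84.5)
block 0.48 (array([0.5872, 0.0668, 0.587 , 0.0675, 0.0667, 0.03  ]), -83.6)
block 0.36 (array([0.5258, 0.3023, 0.5277, 0.2965, 0.1449, 0.064 ]), 17.4)
tray 0.76 (array([0.5546, 0.0669, 0.5582, 0.0658, 0.3106, 0.1669]), 5.9)
```

View pics/fin.png

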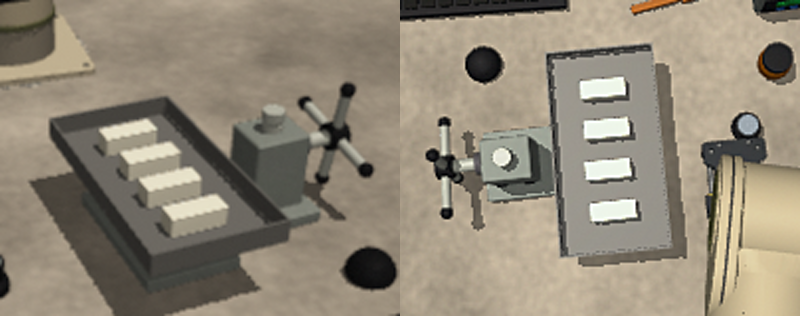

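The pin head now sits low on the housing at (272,118), the handle has turned, and the four blocks lie in the level tray. Handing in.

```bash
python3 -c "
from bench import r
print(r.read_state()['time']); print(r.close_job())"
```

```text
51.5
the job is handed in; nothing more can be done
None
```

The job is handed in at 51.5 s: the brush is on the bench, the four blocks present are loaded in a level tray, the handle is wound to about 0.95 rad by estimate, and the lock pin is pushed fully home; no verdict came back.

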